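# Snap ring onto the feeder's drive spindle

### The job

Swing the guard door of the sheet feeder wide open and leave it open. Then take the snap-ring pliers from their stand, squeeze the handles so that the ring on their tips spreads, and slide the spread ring gently down over the bare axle stub (not the one with the nut) until it is level with the groove just above the pulley. Finish there while holding: keep the pliers squeezed and upright with the ring spread around the groove, not leaning on the pulley or stub; the other things on the bench stay where they are.

Things in the scene. Friction and masses are not known exactly. Their poses are not given: they have to be found in the camera images.
- machine: White bench-top sheet feeder, fixed, 350 wide, 290 deep, rear housing 103 high (feed roller on it to 112), with an open-topped drive bay (130 deep, 142 wide, walls 115 high) in its front. Origin: under the bay's centre, at bench height. x points to the back of the machine, y to its left seen from the robot, z up.
- guard (a joint): Guard door over the bay: 0 shut, up to 1.9 rad; a right angle counts as wide open. White front panel (138 wide, 103 high, top 117 above the bench) with a clear roof (119 deep, 5 thick) that swings with it. Upright hinge at the bay's left front edge: the handle end swings to the robot and to the left (clockwise from above). Stiff, 0.15 N m: stays where left. Starts shut or slightly ajar.
- guard_hinge (a point): On the door's hinge axis, 117 above the bench, (-70, 70) mm from the machine's origin. Its frame turns with the door: y points from the free edge to the hinge, x points square through the panel from its outside to its inside (to the back of the machine when shut), z up.
- guard_handle (a point): Upright steel bar handle of the door, 14 across, 35 off the front panel, 115 from the hinge along it. This point is on the bar's axis level with the underside of the roof, 117 above the bench; the bar reaches from 60 below it to 20 above it, joined to the panel by an 8 thick bracket 46 to 54 below it. Frame as guard_hinge.
- axle: The bare axle stub: upright steel spindle, fixed, in the bay (left or right place, 33 mm either side of its centre line). Origin 10 above the bench on its axis. Pulley 52 across up to 48 above the origin, hub 38 across up to 50, then the groove (17 across, from 50 to 60), then the stub, 22 across, to 73, with a tapered end to 77.
- groove (a point): Centre of the stub's groove, on the axis, 55 above the axle's origin, 65 above the bench. The groove is 10 high; below it is the pulley's hub, above it 17 of stub that is 22 across.
- idler: The other spindle in the bay, fixed, same pulley, topped with a hexagon dome nut 30 across; its top is 84 above the bench. Not to be worked on. Origin 10 above the bench on its axis.
- stand: Fixed stand for the pliers: base 100 x 110 x 10, two uprights at y = +-35 mm (10 thick in y, 30 in x, 100 high) with 8 high cheeks at the ends of their tops that keep the rest bar from sliding along x. Origin: bench height, midway between the uprights. Frame as the pliers'.
- pliers: Snap-ring pliers upright in the stand, loose, about 245 g. Origin: middle of the underside of the rest bar (16 x 88 x 10, along y) that lies on the uprights. z up; y the line along which the handles are squeezed; x to the ring's side. The levers pivot 5 above the origin and reach down to the steel ring, which is attached to their tips and does not come off.
- grip_mid (a point): Grip here: between the handles at mid-height, 70 above the pliers' origin, fixed to the rest bar. Two black upright handles, 14 thick in x, 8 in y, from 38 to 102 above the origin; outer faces about 59 apart at rest, 42 apart and upright when squeezed to the stop. Sprung: about 11 N on each squeezes them fully; grip with 30 N or more to lift. Squeezing makes the bar sit about 2 lower in the hand.
- ring_center (a point): Centre of the spread ring: 19 along +x and 75 below the pliers' origin, at mid-thickness, fixed to the rest bar. The ring lies level, 3 thick; spread it is 29 inside and 37 outside, lugs 26 apart at the tips on its -x side; at rest it is only about 20 wide inside and does not pass over the stub.
- ring_left (a joint): Spread of the left half of the snap ring: 0 at rest, about 0.28 to 0.3 fully spread (handles at the stop). The right half moves the same.
- screwdriver: Bystander, to be left alone: screwdriver lying on the bench, about 200 long mm. Origin at its underside.
- grease: Bystander, to be left alone: white jar with black lid, 50 across, 60 tall mm. Origin at its underside.
- tape: Bystander, to be left alone: cardboard-brown roll of tape lying flat, 80 across, 24 tall mm. Origin at its underside.
- spare_pulley: Bystander, to be left alone: loose spare belt pulley standing on its face, 52 across, 50 tall mm. Origin at its underside.
- mug: Bystander, to be left alone: white mug, 80 across, 90 tall mm. Origin at its underside.
- roller: Bystander, to be left alone: black rubber roller standing on end, 32 across, 160 tall mm. Origin at its underside.
- parts_tray: Bystander, to be left alone: grey divided tray, 130 x 100 x 35 mm. Origin at its underside.
Mind the look-alikes: they are no part of the job. Leave any purple look-alike of the pliers alone.

How it is judged:
On the way, in this order (a step that is already met when the one before it is completed fails the run):
1. the guard door is wide open (value of joint guard above 1.4 rad), for 0.2 s.
2. the pliers are lifted out of the stand with the ring spread (height (world z) of pliers above 0.125 m and contact force between pliers and stand below 0.1 N and value of joint ring_left above 0.22 rad), for 0.2 s.
3. the spread ring is over the bare stub, above its end (horizontal distance between ring_center and groove below 0.008 m and height (world z) of ring_center above 0.086 m and value of joint ring_left above 0.2 rad), for 0.05 s.
At the end, for the whole second after the job is handed in: Guard open over 1.4 rad; fingers squeezing the pliers (over 4 N), ring_left over 0.2; ring centre within 4 mm of the stub axis, 4.5 mm below to 4 mm above the groove centre; pliers within 0.12 rad of upright, still, under 10 N on the axle, under 1 N on machine or idler (value of joint guard above 1.4 rad and value of joint ring_left above 0.2 rad and horizontal distance between ring_center and groove below 0.004 m and z of ring_center in the frame of groove between -0.0045 and 0.004 m and angle between pliers's own z axis and vertical below 0.12 rad and linear speed of pliers below 0.03 m/s and contact force between the fingers and pliers above 4 N and contact force between pliers and axle below 10 N and contact force between pliers and machine below 1 N and contact force between pliers and idler below 1 N); the arm keeps its last pose, push and grip.
It fails at once if the ring or pliers is rammed against the axle or pulley (over 25 N) (contact force between pliers and axle above 25 N).
It fails at once if a bystander is moved by more than 30 mm (distance of any of screwdriver, grease, tape, spare_pulley, mug, roller, parts_tray from where it was at the start of the episode above 0.03 m).
It also fails if it takes over 61 s, if anything falls off the work surface, if the arm or the gripper's body presses on something with over 40 N, if the wrist force passes 120 N, or if a joint passes its speed limit or range.

### The arm

A 6-joint arm with a two-finger parallel gripper is mounted at the origin on the work surface. World frame = base frame: x ahead of the robot, y to its left, z up, the work surface at z = 0. Lengths are in m, angles in rad, forces in N, time in s.
With the tool pointing down it reaches from about 0.25 to 0.775 m from the base axis. Payload 4 kg.
Tool frame: the origin (TCP) lies at the very end of the fingers, on their centre line; the grasp point (between the pads) lies 19 mm behind it; z points along the fingers, y is the direction in which the jaws open and shut (so a half turn about z gives the same grasp; the last joint's range is limited). The gripper opens to 94 mm and grips with 3 to 60 N. Pads are 16 mm wide; open, the fingers measure 119 mm over their backs; the gripper's body (75 mm by 177 mm) begins 78 mm behind the grasp point.
Start: joints at [-1.425, 0.087, 1.371, -0, 1.684, -0.103], TCP at [0.135, -0.533, 0.206] pointing down, gripper open.
Joint ranges: [-3.1, 3.1], [-0.76, 2.03], [0.27, 2.55], [-1.08, 4.22], [0.17, 2.65], [-2.57, 2.57]. Speed limits (rad/s): [2.79, 2.79, 3.14, 3.14, 3.14, 3.14].

### API

Orientations are given as [roll, pitch, yaw] about the fixed x, y, z axes, in that order (R = Rz(yaw) Ry(pitch) Rx(roll)).
In Python, from bench import robot, snapshot, calibration gives the robot as it stands. The module is installed in compiled form; this text tells all that it offers.
- The arm moves only by the tool servo_tool, never from a script. Its argument "series" is text: rows parted by semicolons, each of 5 numbers parted by spaces: the closure, from -1 (fully open) to 1 (shut), then the shift along the tool's x, y, z in cm, then the turn about the tool's z in rad. A call has 1 to 20 rows; each row is the pose to reach, as a shift and turn from the pose commanded when the call began, along the tool's axes at that moment; what a row does not reach only later rows make up. A row lasts 1/12 s, in which the tool goes at most 41.7 mm and 7.16 degrees, less where a joint would pass 70% of its speed; a pose out of reach is approached as far as the arm can. A call with a gripper value outside its range is refused whole. The fingers move at their own pace and stop on an object; the grip force is fixed at half the most. Time passes only in rows, so rows that repeat a pose let the fingers close. It gives the time, the measured TCP pose, the force and the opening at its end, in the units of the state.
- robot.get_obs(): the state, without advancing time (a new reading comes with each control period).
- snapshot(name): name is "scene" or "top" or "wrist"; returns (picture, depth): 400x640x3 uint8, red, green, blue; 400x640 float32, m along the optical axis (not along the pixel's ray), 0 where there is no reading.
- calibration(name): a dict with "fx", "fy", "cx", "cy" (pixels), "rvec" (rotation vector, rad) and "tvec" (3), from world to camera coordinates, as OpenCV has them; the wrist camera has in their place "tool_from_camera" (4x4, takes a point from camera to tool coordinates, whose origin is the TCP and whose axes are the flange's). Camera axes: x right, y down, z forward; pixel columns grow to the right and rows downward; lengths in m; the calibration is good to about 2 mm. A picture is of the moment at which its call begins: read the wrist's pose just before it. calibration takes no time and is no camera call.
- robot.close_job(): hands the job in, once; it reports no verdict.
The state is a dict: "time": time; "joint_positions": joint angles; "qvel": joint speeds; "joint_torque": joint torques, N m; "tool_pos": TCP position; "ee_rot": TCP orientation; "wrist_force": force on the tool from outside, world axes, zero at the start; "wrist_torque": the same for the moment, N m; "width": finger opening in m.
Only numpy, scipy, OpenCV 4.12 (cv2) and the standard library are available. Lean on these libraries where they do the work, as an engineer would, in place of code of your own. Each camera call takes 0.05 s, during which the arm holds its last target. There are 200 camera calls.

## Working session

There is one attempt and no reset: what is moved stays moved. The work goes in short steps, Python scripts to look and compute and a tool call to move; the robot and the scene stay as the last step left them, time stands still between calls to the robot, and variables do not carry over. Pictures are saved under pics/ and viewed, about 8 in all and at most 12, crops included, and the job is handed in when it is done.

Besides the shell and the picture viewer there is one more tool, called after ">>>" by a JSON object that holds its "op" and its "data". servo_tool: Moves the arm, as the interface text tells. Its arguments: {"type":"object","properties":{"series":{"type":"string"}},"required":["series"]}

```bash
mkdir -p pics; cat > h.py <<'E'
import numpy as np,cv2
from bench import robot,snapshot,calibration
from scipy.spatial.transform import Rotation as Ro
def cam(n):
    c=calibration(n);K=np.array([[c['fx'],0,c['cx']],[0,c['fy'],c['cy']],[0,0,1]])
    return K,c
def T_wc(n,o=None):
    K,c=cam(n)
    if n=='wrist':
        o=o or robot.get_obs();T=np.eye(4);T[:3,:3]=rot(o);T[:3,3]=o['tool_pos'];return K,T@np.array(c['tool_from_camera'])
    R=cv2.Rodrigues(np.array(c['rvec'],float))[0];T=np.eye(4);T[:3,:3]=R.T;T[:3,3]=-R.T@np.array(c['tvec'],float).ravel();return K,T
def rot(o): return Ro.from_euler('xyz',o['ee_rot']).as_matrix()
def cloud(K,T,d):
    v,u=np.mgrid[:d.shape[0],:d.shape[1]]
    p=np.stack([(u-K[0,2])/K[0,0]*d,(v-K[1,2])/K[1,1]*d,d],-1)
    return p@T[:3,:3].T+T[:3,3]
def onplane(K,T,u,v,z):
    r=T[:3,:3]@np.array([(u-K[0,2])/K[0,0],(v-K[1,2])/K[1,1],1]);return T[:3,3]+r*(z-T[2,3])/r[2]
def shot(n,name):
    o=robot.get_obs();K,T=T_wc(n,o);im,d=snapshot(n)
    cv2.imwrite(f'pics/{name}.png',im[:,:,::-1]);np.savez(f'pics/{name}.npz',im=im,d=d,K=K,T=T);return im,d,K,T
def load(name):
    f=np.load(f'pics/{name}.npz');return f['im'],f['d'],f['K'],f['T']
E
python3 - <<'E'
from h import *
o=robot.get_obs();print(o)
for n in('scene','top'):
    im,d,K,T=shot(n,n);print(n,K,T.round(3))
E
```

```text
{'time': 0.0, 'joint_positions': array([-1.42510273e+00,  8.79352879e-02,  1.37222053e+00, -7.83887324e-06,
        1.68364238e+00, -1.03078517e-01]), 'qvel': array([-1.10215505e-03, -2.86641995e-05, -1.54085429e-04, -5.44368194e-04,
       -2.01796504e-03, -1.49062931e-03]), 'joint_torque': array([ 5.97595645e-04, -3.40181530e+01, -3.02422607e+01,  7.18833972e-02,
        3.30203294e-02, -1.78726227e-04]), 'tool_pos': array([ 0.13534094, -0.53251467,  0.2043321 ]), 'ee_rot': array([-3.13939802e+00, -2.19191932e-04,  2.48770999e-01]), 'wrist_force': array([ 0.76171136,  0.50356214, -0.19016063]), 'wrist_torque': array([ 0.00630964, -0.03438284, -0.03179216]), 'width': 0.09379186714112304}
scene [[380.70613764   0.         319.39573726]
 [  0.         380.70613764 196.5689816 ]
 [  0.           0.           1.        ]] [[-0.474  0.667 -0.576  1.171]
 [ 0.881  0.354 -0.315  0.377]
 [-0.006 -0.656 -0.755  1.098]
 [ 0.     0.     0.     1.   ]]
top [[502.0413066    0.         318.61101754]
 [  0.         502.0413066  202.88878629]
 [  0.           0.           1.        ]] [[-0.012 -0.994  0.108  0.279]
 [-1.     0.011 -0.004 -0.047]
 [ 0.003 -0.108 -0.994  1.855]
 [ 0.     0.     0.     1.   ]]
```

View pics/top.png

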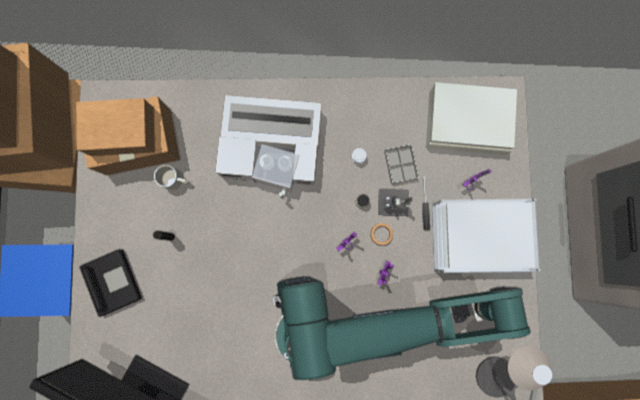

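View pics/scene.png

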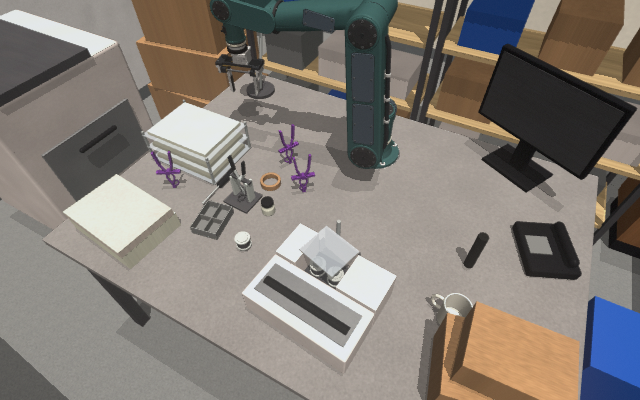

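```bash
python3 - <<'E'
from h import *
im,d,K,T=load('top');P=cloud(K,T,d)
for r in [(slice(90,215),slice(205,330))]:
    p=P[r].reshape(-1,3);m=(p[:,2]>.05)&(p[:,2]<.14)
    h,e=np.histogram(p[m][:,2],18,(.05,.14));print(list(zip(e.round(3),h)))
    m=(p[:,2]>.085)&(p[:,2]<.135)
    rc=cv2.minAreaRect(p[m][:,:2].astype(np.float32));print(rc)
print('bench z',np.median(P[230:250,200:230,2]))
# stand/pliers region
p=P[180:225,375:415].reshape(-1,3);c=im[180:225,375:415].reshape(-1,3)
h,e=np.histogram(p[:,2],24,(0,.24));print(list(zip(e.round(3),h)))
big=cv2.resize(np.hstack([im[85:215,205:335]]),None,fx=4.4,fy=4.4,interpolation=cv2.INTER_CUBIC)
b2=cv2.resize(im[178:228,370:420],None,fx=4.4,fy=4.4,interpolation=cv2.INTER_CUBIC)
si,_,_,_=load('scene')
b3=cv2.resize(si[150:215,215:265],(220,286),interpolation=cv2.INTER_CUBIC)
out=np.zeros((572,800,3),np.uint8);out[:,:572]=big[:572,:572];out[:220,575:795]=b2;out[230:516,575:795]=b3
cv2.imwrite('pics/c1.png',out[:,:,::-1])
E
```

```text
[(np.float64(0.05), np.int64(32)), (np.float64(0.055), np.int64(30)), (np.float64(0.06), np.int64(32)), (np.float64(0.065), np.int64(45)), (np.float64(0.07), np.int64(47)), (np.float64(0.075), np.int64(43)), (np.float64(0.08), np.int64(35)), (np.float64(0.085), np.int64(115)), (np.float64(0.09), np.int64(600)), (np.float64(0.095), np.int64(1323)), (np.float64(0.1), np.int64(1420)), (np.float64(0.105), np.int64(1016)), (np.float64(0.11), np.int64(1160)), (np.float64(0.115), np.int64(1141)), (np.float64(0.12), np.int64(729)), (np.float64(0.125), np.int64(181)), (np.float64(0.13), np.int64(28)), (np.float64(0.135), np.int64(3))]
((0.677151083946228, 0.12425582110881805), (0.35005226731300354, 0.35500097274780273), 84.0849838256836)
bench z -0.0015942589277019303
[(np.float64(0.0), np.int64(672)), (np.float64(0.01), np.int64(252)), (np.float64(0.02), np.int64(45)), (np.float64(0.03), np.int64(22)), (np.float64(0.04), np.int64(4)), (np.float64(0.05), np.int64(11)), (np.float64(0.06), np.int64(5)), (np.float64(0.07), np.int64(4)), (np.float64(0.08), np.int64(6)), (np.float64(0.09), np.int64(9)), (np.float64(0.1), np.int64(58)), (np.float64(0.11), np.int64(42)), (np.float64(0.12), np.int64(8)), (np.float64(0.13), np.int64(8)), (np.float64(0.14), np.int64(4)), (np.float64(0.15), np.int64(5)), (np.float64(0.16), np.int64(3)), (np.float64(0.17), np.int64(7)), (np.float64(0.18), np.int64(4)), (np.float64(0.19), np.int64(14)), (np.float64(0.2), np.int64(10)), (np.float64(0.21), np.int64(1)), (np.float64(0.22), np.int64(0)), (np.float64(0.23), np.int64(0))]
```

View pics/c1.png

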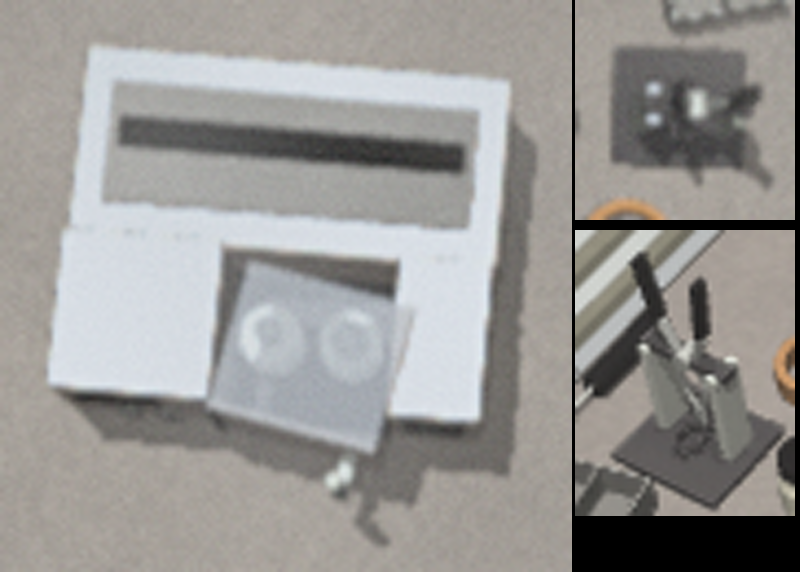

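```bash
python3 - <<'E'
from h import *
print(np.array(calibration('wrist')['tool_from_camera']).round(3),calibration('wrist')['fx'])
im,d,K,T=load('top')
f=lambda u,v,z:onplane(K,T,205+u/4.4,85+v/4.4,z)[:2].round(4)
for n,u,v,z in [('BL',90,47,.103),('BR',508,82,.103),('FL',50,382,.115),('FR',479,420,.115),('hinge',208,405,.117),('free',377,453,.117),('handle',342,468,.137),('L spindle',270,338,.08),('R',350,345,.08),('bayL',222,243,.103),('bayR',398,260,.103)]: print(n,f(u,v,z))
g=lambda u,v,z:onplane(K,T,370+(u-575)/4.4,178+v/4.4,z)[:2].round(4)
for n,u,v,z in [('base',614,48,.01),('base',745,50,.01),('base',742,166,.01),('base',612,162,.01),('cheek',653,88,.108),('cheek',653,118,.108),('pivot',697,103,.115)]: print(n,g(u,v,z))
E
```

```text
[[ 0.    -0.96  -0.28   0.083]
 [ 1.     0.001 -0.     0.   ]
 [ 0.    -0.28   0.96  -0.178]
 [ 0.     0.     0.     1.   ]] 343.6352570464672
BL [0.861  0.2756]
BR [ 0.8279 -0.0652]
FL [0.5823 0.303 ]
FR [ 0.5478 -0.0387]
hinge [0.562  0.1768]
free [0.5219 0.0426]
handle [0.5076 0.0691]
L spindle [0.6227 0.1312]
R [0.6162 0.066 ]
bayL [0.6966 0.1676]
bayR [0.681  0.0254]
base [ 0.5296 -0.2788]
base [ 0.5266 -0.3892]
base [ 0.4286 -0.3836]
base [ 0.4332 -0.2747]
cheek [ 0.4837 -0.2968]
cheek [ 0.4597 -0.2962]
pivot [ 0.4705 -0.3304]
```

>>> {"op": "servo_tool", "data": {"series": "-1 0 0 -4 0; -1 0 0 -8 0; -1 0 0 -12 0; -1 4 -1 -12.6 0.1; -1 8 -2.5 -12.6 0.2; -1 12 -4 -12.6 0.25; -1 16 -5 -12.6 0.25; -1 20 -6.5 -12.6 0.25; -1 24 -8 -12.6 0.25; -1 28 -9 -12.6 0.25; -1 32 -10.5 -12.6 0.25; -1 35.5 -11.6 -12.6 0.25; -1 35.5 -11.6 -12.6 0.25; -1 35.5 -11.6 -12.6 0.25; -1 35.5 -11.6 -12.6 0.25"}}

```text
time: 1.35
tool_pos: [0.4507, -0.3332, 0.3309]
ee_rot: [-3.141, 0.001, -0.001]
wrist_force: [0.5, -0.6, 0.6]
width: 0.0936
```

```bash
python3 - <<'E'
from h import *
o=robot.get_obs();print(o['time'],o['tool_pos'],o['ee_rot'],o['joint_positions'])
shot('wrist','w1')
E
```

```text
1.35 [ 0.45068567 -0.33324057  0.33087753] [-3.14124425e+00  1.40068183e-03 -7.89372944e-04] [-7.37410900e-01  1.23071313e-01  1.08477057e+00 -7.30826869e-04
  1.93502228e+00  8.33915138e-01]
```

View pics/w1.png

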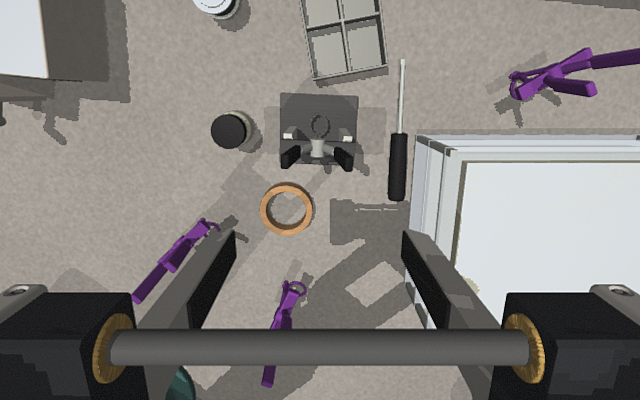

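>>> {"op": "servo_tool", "data": {"series": "-1 1 -4 0 0; -1 2 -8 0 0; -1 3 -12 0 0; -1 4 -16 0 0; -1 5 -20 0 0; -1 6 -24 0 0; -1 7 -28 0 0; -1 8 -32 0 0; -1 9 -36 0 0; -1 10 -40 0 0; -1 10 -41 0 0; -1 10 -41 0 0; -1 10 -41 0 0; -1 10 -41 0 0"}}

```text
time: 2.57
tool_pos: [0.5513, 0.0743, 0.3318]
ee_rot: [3.141, -0.0, -0.004]
wrist_force: [1.0, -0.0, 0.2]
width: 0.0938
```

```bash
python3 - <<'E'
from h import *
o=robot.get_obs();print(o['time'],o['tool_pos'],o['ee_rot'],o['joint_positions'])
shot('wrist','w2')
im,d,K,T=load('w1');P=cloud(K,T,d)
q=P[90:175,275:362];c=im[90:175,275:362].astype(int)
dark=c.max(2)<60
for a,b in((.01-.008,.02),(.09,.12),(.12,.15),(.15,.19),(.19,.22)):
    m=(q[...,2]>a)&(q[...,2]<b);pp=q[m]
    if len(pp)>5: print(a,len(pp),pp.mean(0).round(4),pp.min(0).round(3),pp.max(0).round(3))
E
```

```text
2.5667 [0.55126418 0.07430966 0.33176035] [ 3.14057753e+00 -3.47158865e-04 -4.37353693e-03] [ 3.27126703e-02  1.12380935e-01  1.09482629e+00 -1.09902054e-03
  1.93407595e+00  1.60749202e+00]
0.002 3364 [ 0.4985 -0.3329  0.0089] [ 0.433 -0.389  0.003] [ 0.536 -0.277  0.02 ]
0.09 929 [ 0.477  -0.332   0.1089] [ 0.463 -0.376  0.09 ] [ 0.49  -0.288  0.12 ]
0.12 195 [ 0.4747 -0.3317  0.1338] [ 0.467 -0.358  0.12 ] [ 0.481 -0.307  0.15 ]
0.15 285 [ 0.4757 -0.3321  0.171 ] [ 0.466 -0.363  0.15 ] [ 0.482 -0.303  0.19 ]
0.19 327 [ 0.4741 -0.3322  0.1989] [ 0.465 -0.365  0.19 ] [ 0.482 -0.299  0.203]
```

View pics/w2.png

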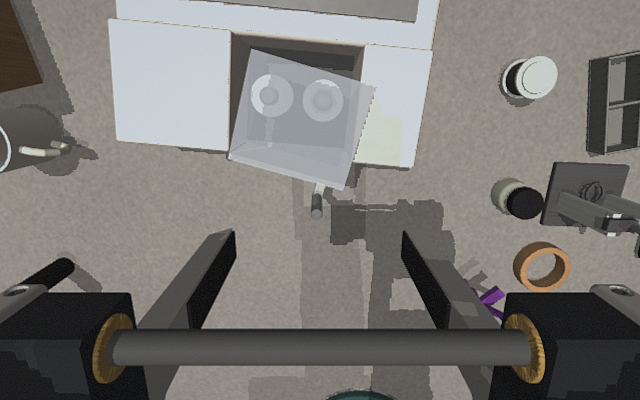

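```bash
python3 - <<'E'
from h import *
im,d,K,T=load('w2');P=cloud(K,T,d)
for v in range(184,222,2): print(v,[tuple(P[v,u].round(3)) for u in (314,317,320)],im[v,317])
q=P[175:222,300:335].reshape(-1,3);m=(q[:,2]>.122)&(q[:,2]<.15);print('handle top',m.sum(),q[m].mean(0),q[m].min(0),q[m].max(0), np.median(q[m],0))
f=lambda u,v,z:onplane(K,T,u,v,z)[:2].round(4)
for n,u,v,z in[('hinge',229,158,.117),('free',345,190,.117),('top',317,212,.137),('FL',117,139,.115),('bFL',230,150,.115),('bFR',355,163,.115),('FR',413,167,.115),('bBL',231,32,.103),('bBR',364,44,.103)]:print(n,f(u,v,z))
b=cv2.resize(im[20:220,200:400],(600,600),interpolation=cv2.INTER_CUBIC);cv2.imwrite('pics/c2.png',b[:,:,::-1])
E
```

```text
184 [(np.float64(0.501), np.float64(0.081), np.float64(-0.002)), (np.float64(0.52), np.float64(0.076), np.float64(0.07)), (np.float64(0.52), np.float64(0.072), np.float64(0.07))] [199 202 194]
186 [(np.float64(0.498), np.float64(0.081), np.float64(-0.001)), (np.float64(0.517), np.float64(0.076), np.float64(0.07)), (np.float64(0.517), np.float64(0.072), np.float64(0.071))] [193 196 186]
188 [(np.float64(0.494), np.float64(0.081), np.float64(-0.002)), (np.float64(0.514), np.float64(0.076), np.float64(0.07)), (np.float64(0.514), np.float64(0.072), np.float64(0.069))] [192 193 186]
190 [(np.float64(0.511), np.float64(0.08), np.float64(0.068)), (np.float64(0.512), np.float64(0.076), np.float64(0.071)), (np.float64(0.511), np.float64(0.072), np.float64(0.07))] [166 168 159]
192 [(np.float64(0.509), np.float64(0.08), np.float64(0.07)), (np.float64(0.509), np.float64(0.076), np.float64(0.07)), (np.float64(0.508), np.float64(0.072), np.float64(0.069))] [166 168 161]
194 [(np.float64(0.507), np.float64(0.08), np.float64(0.074)), (np.float64(0.507), np.float64(0.076), np.float64(0.075)), (np.fl
[... 2222 characters left out ...]
.float64(0.079), np.float64(0.135)), (np.float64(0.496), np.float64(0.076), np.float64(0.135)), (np.float64(0.446), np.float64(0.072), np.float64(0.0))] [116 118 114]
220 [(np.float64(0.442), np.float64(0.081), np.float64(-0.002)), (np.float64(0.443), np.float64(0.076), np.float64(0.0)), (np.float64(0.442), np.float64(0.072), np.float64(-0.001))] [135 129 122]
handle top 174 [0.50999079 0.07531314 0.13166512] [0.49473397 0.05578114 0.12204453] [0.54417483 0.0905931  0.13747373] [0.50481899 0.0756883  0.13494607]
hinge [0.5634 0.1772]
free [0.5245 0.0424]
top [0.5039 0.0757]
FL [0.5856 0.3041]
bFL [0.5724 0.1758]
bFR [0.5566 0.0311]
FR [ 0.5515 -0.037 ]
bBL [0.699  0.1681]
bBR [0.6865 0.0234]
```

View pics/c2.png

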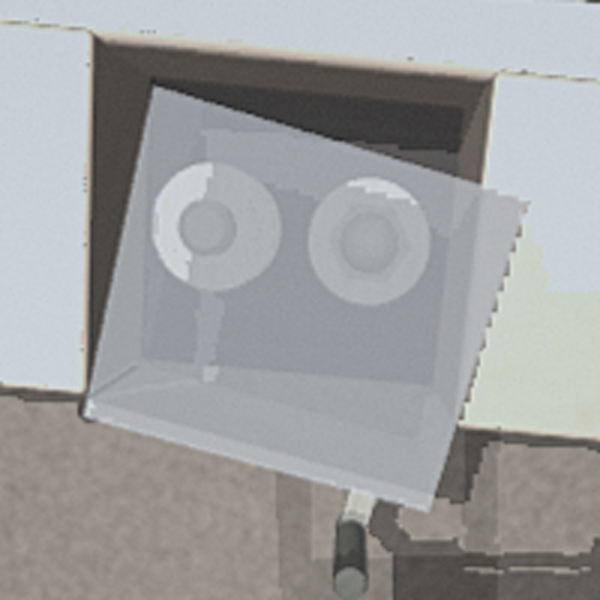

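>>> {"op": "servo_tool", "data": {"series": "-1 -1 0 2 -0.12; -1 -2 0 4 -0.24; -1 -3 0 6 -0.36; -1 -4 0 8 -0.48; -1 -5 -0.1 9 -0.6; -1 -5 -0.1 9 -0.72; -1 -5 -0.1 9 -0.84; -1 -5 -0.1 9 -0.96; -1 -5 -0.1 9 -1.08; -1 -5 -0.1 9 -1.2; -1 -5 -0.1 9 -1.32; -1 -5 -0.1 9 -1.44; -1 -5 -0.1 9 -1.56; -1 -5 -0.1 9 -1.68; -1 -5 -0.1 9 -1.8; -1 -5 -0.1 9 -1.92; -1 -5 -0.1 9 -2.04; -1 -5 -0.1 9 -2.16; -1 -5 -0.1 9 -2.28; -1 -5 -0.1 9 -2.4"}}

```text
time: 4.28
tool_pos: [0.5014, 0.0757, 0.2418]
ee_rot: [3.142, 0.001, 2.401]
wrist_force: [-0.1, -0.4, -0.2]
width: 0.0936
```

>>> {"op": "servo_tool", "data": {"series": "-1 0 0 0 -0.12; -1 0 0 0 -0.24; -1 0 0 0 -0.36; -1 0 0 0 -0.48; -1 0 0 0 -0.48; -1 0 0 0 -0.48; -1 0 0 0 -0.48"}}

```text
time: 4.87
tool_pos: [0.5014, 0.0767, 0.2416]
ee_rot: [-3.141, 0.0, 2.875]
wrist_force: [0.1, 0.8, 0.3]
width: 0.0941
```

Down onto the bar (z 0.086) and close.

>>> {"op": "servo_tool", "data": {"series": "-1 0 0 4 0; -1 0 0 8 0; -1 0 0 12 0; -1 0 0 15.5 0; -1 0 0 15.5 0; -1 0 0 15.5 0; 1 0 0 15.5 0; 1 0 0 15.5 0; 1 0 0 15.5 0; 1 0 0 15.5 0; 1 0 0 15.5 0; 1 0 0 15.5 0; 1 0 0 15.5 0; 1 0 0 15.5 0; 1 0 0 15.5 0; 1 0 0 15.5 0"}}

```text
time: 6.2
tool_pos: [0.5014, 0.0777, 0.0864]
ee_rot: [-3.141, -0.0, 2.879]
wrist_force: [-0.4, 0.4, -0.6]
width: 0.0306
```

```bash
python3 - <<'E'
from h import *
o=robot.get_obs();print(o['time'],o['tool_pos'],o['ee_rot'],o['width'],o['wrist_force'],o['joint_positions'])
h=np.array([.5635,.176]);p=o['tool_pos'][:2];y=o['ee_rot'][2]
print(np.linalg.norm(p-h))
X=np.array([np.cos(y),np.sin(y)]);Y=np.array([np.sin(y),-np.cos(y)])
for i in range(1,19):
    a=.08*i;c,s=np.cos(-a),np.sin(-a);q=h+np.array([[c,-s],[s,c]])@(p-h);dd=q-p
    print(f'1 {dd@X*100:.1f} {dd@Y*100:.1f} 0 {a:.2f};',end=' ')
E
```

```text
6.2 [0.50135283 0.07767985 0.0863509 ] [-3.14141828e+00 -1.78230494e-04  2.87879341e+00] 0.03060570940836314 [-0.44738955  0.40146909 -0.56064029] [ 4.20005637e-02  4.79838959e-02  1.65168501e+00 -1.13789473e-04
  1.44214609e+00 -1.26598193e+00]
0.11631475777809523
1 0.9 0.3 0 0.08; 1 1.7 0.7 0 0.16; 1 2.5 1.1 0 0.24; 1 3.3 1.6 0 0.32; 1 4.1 2.2 0 0.40; 1 4.7 2.8 0 0.48; 1 5.4 3.5 0 0.56; 1 6.0 4.3 0 0.64; 1 6.5 5.0 0 0.72; 1 6.9 5.8 0 0.80; 1 7.3 6.7 0 0.88; 1 7.6 7.6 0 0.96; 1 7.9 8.5 0 1.04; 1 8.1 9.4 0 1.12; 1 8.2 10.3 0 1.20; 1 8.2 11.2 0 1.28; 1 8.1 12.2 0 1.36; 1 8.0 13.1 0 1.44;
```

>>> {"op": "servo_tool", "data": {"series": "1 0 0 0 0; 1 0 0 0 0; 1 0 0 0 0; 1 0 0 0 0; 1 0 0 0 0; 1 0 0 0 0"}}

```text
time: 6.7
tool_pos: [0.5009, 0.0765, 0.0863]
ee_rot: [-3.139, -0.001, 2.878]
wrist_force: [-2.5, -4.9, 1.4]
width: 0.0132
```

>>> {"op": "servo_tool", "data": {"series": "1 0.9 0.3 0 0.08; 1 1.8 0.7 0 0.16; 1 2.6 1.1 0 0.24; 1 3.4 1.6 0 0.32; 1 4.1 2.2 0 0.4; 1 4.8 2.8 0 0.48; 1 5.5 3.6 0 0.56; 1 6.1 4.4 0 0.64; 1 6.6 5.1 0 0.72; 1 6.6 5.1 0 0.72; 1 6.6 5.1 0 0.72"}}

```text
time: 7.62
tool_pos: [0.4499, 0.1445, 0.0863]
ee_rot: [-3.14, -0.002, 2.162]
wrist_force: [-4.9, -1.9, 3.0]
width: 0.0136
```

```bash
python3 - <<'E'
from h import *
o=robot.get_obs();print(o['time'],o['tool_pos'],o['ee_rot'],o['width'],o['wrist_force'])
h=np.array([.5635,.176]);p=o['tool_pos'][:2];y=o['ee_rot'][2]
print(np.linalg.norm(p-h),np.arctan2(*(p-h)[::-1]))
X=np.array([np.cos(y),np.sin(y)]);Y=np.array([np.sin(y),-np.cos(y)])
for i in range(1,13):
    a=.08*i;c,s=np.cos(-a),np.sin(-a);q=h+np.array([[c,-s],[s,c]])@(p-h);dd=q-p
    print(f'1 {dd@X*100:.1f} {dd@Y*100:.1f} 0 {a:.2f};',end=' ')
E
```

```text
7.6167 [0.44993318 0.14454282 0.08631601] [-3.14011457e+00 -1.52797881e-03  2.16172718e+00] 0.013605836778576592 [-4.89353278 -1.89676432  2.97550297]
0.11784301676357437 -2.8713747903340225
1 0.9 0.3 0 0.08; 1 1.7 0.7 0 0.16; 1 2.6 1.2 0 0.24; 1 3.3 1.7 0 0.32; 1 4.1 2.3 0 0.40; 1 4.7 3.0 0 0.48; 1 5.4 3.7 0 0.56; 1 5.9 4.4 0 0.64; 1 6.5 5.2 0 0.72; 1 6.9 6.1 0 0.80; 1 7.3 6.9 0 0.88; 1 7.6 7.8 0 0.96;
```

>>> {"op": "servo_tool", "data": {"series": "1 0.9 0.3 0 0.08; 1 1.7 0.7 0 0.16; 1 2.6 1.2 0 0.24; 1 3.3 1.7 0 0.32; 1 4.1 2.3 0 0.4; 1 4.7 3 0 0.48; 1 5.4 3.7 0 0.56; 1 5.9 4.4 0 0.64; 1 6.5 5.2 0 0.72; 1 6.7 5.6 0 0.76; 1 6.7 5.6 0 0.76; 1 6.7 5.6 0 0.76; -1 6.7 5.6 0 0.76; -1 6.7 5.6 0 0.76; -1 6.7 5.6 0 0.76; -1 6.7 5.6 0 0.76; -1 6.7 5.6 0 0.76; -1 6.7 5.6 0 0.76; -1 6.7 5.6 0 0.76; -1 6.7 5.6 0 0.76"}}

```text
time: 9.28
tool_pos: [0.4605, 0.2308, 0.0865]
ee_rot: [3.141, 0.0, 1.399]
wrist_force: [0.3, 0.2, -0.1]
width: 0.0636
```

```bash
python3 - <<'E'
from h import *
o=robot.get_obs();print(o['time'],o['tool_pos'],o['ee_rot'],o['width'],o['wrist_force'],o['joint_positions'])
h=np.array([.5635,.176]);p=o['tool_pos'][:2]
print(np.arctan2(*(p-h)[::-1]))
E
```

```text
9.2833 [0.46047044 0.23080324 0.08646082] [3.14142207e+00 4.56395088e-05 1.39875960e+00] 0.06355927527869337 [ 0.26235829  0.24249885 -0.13009305] [ 3.54610627e-01  6.46853363e-02  1.63388136e+00 -1.26225429e-04
  1.44290143e+00  5.26663440e-01]
2.652738166950882
```

>>> {"op": "servo_tool", "data": {"series": "-1 0 0 -2 0; -1 0 0 -6 0; -1 0 0 -10 0; -1 0 0 -14 0; -1 0 0 -18 0; -1 -1 1 -22 0.12; -1 -3 3 -24.5 0.24; -1 -5 5 -24.5 0.36; -1 -7 8 -24.5 0.48; -1 -8.4 10.5 -24.5 0.6; -1 -8.4 10.5 -24.5 0.72; -1 -8.4 10.5 -24.5 0.84; -1 -8.4 10.5 -24.5 0.96; -1 -8.4 10.5 -24.5 1.08; -1 -8.4 10.5 -24.5 1.2; -1 -8.4 10.5 -24.5 1.32; -1 -8.4 10.5 -24.5 1.4; -1 -8.4 10.5 -24.5 1.4; -1 -8.4 10.5 -24.5 1.4; -1 -8.4 10.5 -24.5 1.4"}}

```text
time: 10.95
tool_pos: [0.5495, 0.1302, 0.3314]
ee_rot: [3.142, -0.0, 0.001]
wrist_force: [-0.4, 0.0, -1.0]
width: 0.0937
```

```bash
python3 - <<'E'
from h import *
o=robot.get_obs();print(o['time'],o['tool_pos'],o['ee_rot'],o['qvel'].round(3))
im,d,K,T=shot('wrist','w3');P=cloud(K,T,d)
b=cv2.resize(im[0:240,170:430],(780,720),interpolation=cv2.INTER_CUBIC)[:600];cv2.imwrite('pics/c3.png',b[:,:,::-1])
E
```

```text
10.95 [0.54945169 0.13021279 0.33144136] [ 3.14151672e+00 -4.75669843e-05  6.63513010e-04] [ 0.001 -0.     0.    -0.     0.     0.007]
```

View pics/c3.png

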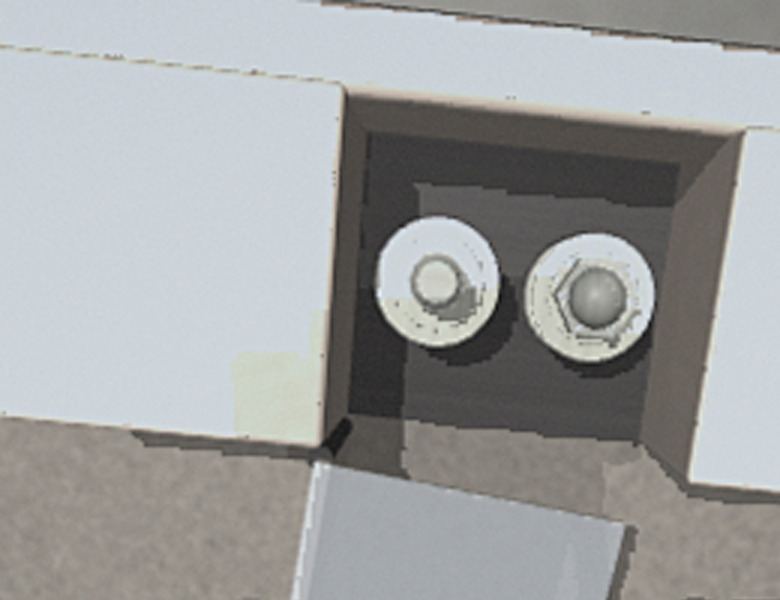

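```bash
python3 - <<'E'
from h import *
im,d,K,T=load('w3');P=cloud(K,T,d)
q=P[60:130,285:345]
for a,b in((.045,.066),(.076,.095)):
    m=((q[...,2]>a)&(q[...,2]<b)).astype(np.uint8)
    m=cv2.morphologyEx(m,cv2.MORPH_OPEN,np.ones((2,2),np.uint8)) 
    n,l,s,c=cv2.connectedComponentsWithStats(m);i=1+s[1:,4].argmax();pp=q[l==i]
    ct=cv2.findContours((l==i).astype(np.uint8),cv2.RETR_EXTERNAL,cv2.CHAIN_APPROX_NONE)[0][0]
    (cx,cy),r=cv2.minEnclosingCircle(ct);e=cv2.fitEllipse(ct)
    print(s[i],pp.min(0).round(4),pp.max(0).round(4),np.median(pp,0).round(4),'circ',cx+285,cy+60,r,e)
    z=np.median(pp[:,2]);print(onplane(K,T,e[0][0]+285,e[0][1]+60,z))
for nm,cu,cv in(('stub',437,282),('nut',597,297)):
    u,v=170+cu/3-.33,cv/3-.33;print(nm,[onplane(K,T,u,v,z)[:2].round(4) for z in(.06,.087)])
print('stub top z',P[92:96,314:318,2].round(4))
# top view pulley
g=lambda u,v,z:onplane(K,T,170+u/3,v/3,z)[:2]
a=g(318,460,.117)-g(630,525,.117);print('roof edge dir',a,np.arctan2(a[1],a[0]))
a=g(745,127,.115)-g(343,85,.115);print('bay back',np.arctan2(a[1],a[0])+np.pi/2)
a=g(318,445,.115);b=g(690,483,.115);print('bay front corners',a,b)
print('bay back corners',g(343,85,.115),g(745,127,.115))
E
```

```text
[  12   13   40   43 1091] [0.6032 0.1052 0.0069] [0.6573 0.1573 0.5098] [0.6322 0.1318 0.0578] circ 316.5 94.07143020629883 21.21931266784668 ((31.55704689025879, 34.078468322753906), (39.734493255615234, 41.93272018432617), 175.92001342773438)
[0.63203915 0.13235953 0.05778008]
[ 23  25  18  19 274] [0.6212 0.1217 0.0578] [0.6424 0.1425 0.5098] [0.6322 0.1329 0.0853] circ 316.4125003814697 94.2874984741211 9.422296524047852 ((31.336896896362305, 34.27800750732422), (17.404964447021484, 18.286426544189453), 3.67081880569458)
[0.6318554  0.13249047 0.08526118]
stub [array([0.6325, 0.1339]), array([0.6325, 0.1337])]
nut [array([0.6266, 0.0666]), array([0.6269, 0.0704])]
stub top z [[0.0866 0.0846 0.0852 0.0853]
 [0.0864 0.0853 0.0857 0.0865]
 [0.0848 0.0853 0.0864 0.0863]
 [0.086  0.0857 0.0859 0.0845]]
roof edge dir [0.02543394 0.12103357] 1.363670469080706
bay back -0.09427383851562188
bay front corners [0.57203624 0.17883413] [0.55740969 0.03495282]
bay back corners [0.69834824 0.16588644] [0.68494748 0.02416064]
```

```bash
python3 - <<'E'
from h import *
im,d,K,T=load('w1');P=cloud(K,T,d)
q=P[90:178,270:365].reshape(-1,3)
m=(q[:,2]>.005)&(q[:,2]<.016);print('base',cv2.minAreaRect(q[m][:,:2].astype(np.float32)))
for a,b in((.195,.206),(.15,.19)):
  for s in(1,-1):
    m=(q[:,2]>a)&(q[:,2]<b)&((q[:,1]+.332)*s>0);r=q[m];print(a,s,len(r),r[:,:2].min(0),r[:,:2].max(0),r.mean(0).round(4))
m=(q[:,2]>.096)&(q[:,2]<.113)
for s in(1,-1):
    r=q[m&((q[:,1]+.332)*s>.025)];print('upright',s,r.mean(0),r.min(0),r.max(0))
# ring
m=(q[:,2]>.02)&(q[:,2]<.035);r=q[m];print('ring z',len(r),r.mean(0),r.min(0),r.max(0))
E
```

```text
base ((0.48314234614372253, -0.33246511220932007), (0.1099989116191864, 0.10024747997522354), 87.5634765625)
0.195 1 146 [ 0.4678895  -0.30736152] [ 0.48166644 -0.29908398] [ 0.4751 -0.3033  0.1998]
0.195 -1 141 [ 0.4650454  -0.36508769] [ 0.47909664 -0.35694852] [ 0.4725 -0.3608  0.1999]
0.15 1 142 [ 0.46853007 -0.31308325] [ 0.48167516 -0.30278918] [ 0.4767 -0.3091  0.171 ]
0.15 -1 143 [ 0.46596202 -0.36252301] [ 0.47937578 -0.35086526] [ 0.4747 -0.3549  0.1709]
upright 1 [ 0.47971352 -0.29644827  0.10756406] [ 0.46773084 -0.30630129  0.09600349] [ 0.49002693 -0.28836631  0.11155573]
upright -1 [ 0.47662978 -0.367708    0.1073773 ] [ 0.4641095  -0.37614992  0.09731597] [ 0.48679634 -0.35734531  0.11095789]
ring z 221 [ 0.49066112 -0.33254263  0.02589814] [ 0.47174179 -0.37146124  0.02025254] [ 0.5092515  -0.29380377  0.03474012]
```

>>> {"op": "servo_tool", "data": {"series": "-1 -0.6 4 0 0.04; -1 -1.2 8 0 0.044; -1 -2 12 0 0.044; -1 -2.6 16 0 0.044; -1 -3.3 20 0 0.044; -1 -4 24 0 0.044; -1 -4.6 28 0 0.044; -1 -5.3 32 0 0.044; -1 -6 36 0 0.044; -1 -6.6 40 0 0.044; -1 -7.2 44 0 0.044; -1 -7.6 46.2 0 0.044; -1 -7.6 46.2 0 0.044; -1 -7.6 46.2 0 0.044; -1 -7.6 46.2 0 0.044; -1 -7.6 46.2 0 0.044"}}

```text
time: 12.33
tool_pos: [0.4733, -0.3304, 0.332]
ee_rot: [3.141, -0.001, -0.043]
wrist_force: [-0.9, -0.5, -0.1]
width: 0.0942
```

>>> {"op": "servo_tool", "data": {"series": "-1 0 0 4 0; -1 0 0 8 0; -1 0 0 12 0; -1 0 0 15 0; -1 0 0 17 0; -1 0 0 18.1 0; -1 0 0 18.1 0; -1 0 0 18.1 0; -1 0 0 18.1 0"}}

```text
time: 13.08
tool_pos: [0.4742, -0.3321, 0.1531]
ee_rot: [3.139, -0.004, -0.044]
wrist_force: [0.7, -0.3, 0.7]
width: 0.0942
```

>>> {"op": "servo_tool", "data": {"series": "1 0 0 0 0; 1 0 0 0 0; 1 0 0 0 0; 1 0 0 0 0; 1 0 0 0 0; 1 0 0 0 0; 1 0 0 0 0; 1 0 0 0 0; 1 0 0 0 0; 1 0 0 0 0; 1 0 0 0 0; 1 0 0 0 0; 1 0 0 0 0; 1 0 0 0 0; 1 0 0 0 0; 1 0 0 0 0"}}

```text
time: 14.42
tool_pos: [0.4737, -0.3318, 0.1532]
ee_rot: [3.14, -0.003, -0.045]
wrist_force: [0.0, 2.0, 9.2]
width: 0.0414
```

>>> {"op": "servo_tool", "data": {"series": "1 0 0 -0.5 0; 1 0 0 -1 0; 1 0 0 -2 0; 1 0 0 -3 0; 1 0 0 -4.5 0; 1 0 0 -6 0; 1 0 0 -8 0; 1 0 0 -10 0; 1 0 0 -12 0; 1 0 0 -13 0; 1 0 0 -13 0; 1 0 0 -13 0; 1 0 0 -13 0; 1 0 0 -13 0"}}

```text
time: 15.58
tool_pos: [0.4724, -0.3313, 0.2785]
ee_rot: [-3.139, 0.003, -0.045]
wrist_force: [-0.5, 0.9, -3.1]
width: 0.0416
```

```bash
python3 - <<'E'
from h import *
o=robot.get_obs();print(o['time'],o['tool_pos'],o['ee_rot'],o['width'],o['wrist_force'],o['wrist_torque'])
im,d,K,T=shot('wrist','w4')
i2,_,K2,T2=shot('scene','s4');im3,_,K3,T3=shot('top','t4')
Ti=np.linalg.inv(T2);p=o['tool_pos']-[0,0,.08];p=Ti[:3,:3]@p+Ti[:3,3];u,v=(K2@p/p[2])[:2];print(u,v)
u,v=int(u),int(v)
c=cv2.resize(i2[max(v-50,0):v+50,u-40:u+40],(320,400),interpolation=cv2.INTER_CUBIC)
out=np.zeros((400,780,3),np.uint8);out[:,:455]=im[:,92:547];out[:,460:]=c;cv2.imwrite('pics/c4.png',out[:,:,::-1])
E
```

```text
15.5833 [ 0.47238476 -0.33132607  0.27845144] [-3.13947651e+00  2.83346363e-03 -4.52812236e-02] 0.04155635140606825 [-0.52591169  0.88583263 -3.10196724] [0.00719878 0.00644833 0.00703349]
235.4179080591198 159.83216551422038
```

View pics/c4.png

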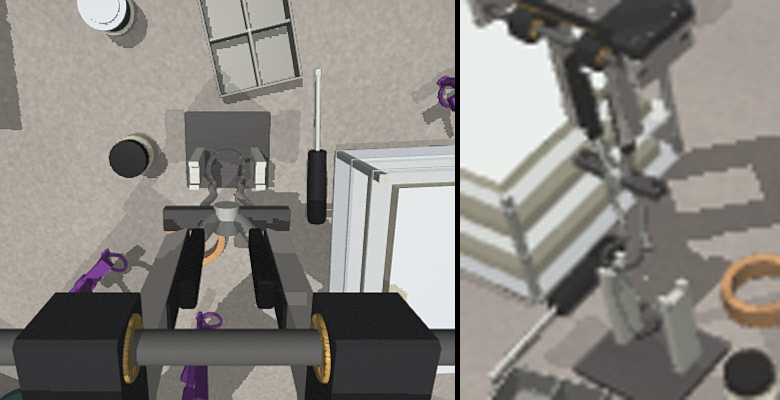

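```bash
python3 - <<'E'
from h import *
o=robot.get_obs()
im,d,K,T=load('w4');P=cloud(K,T,d)
Q=(P-o['tool_pos'])@rot(o)
q=Q[140:250,230:410]
z=q[...,2];reg=(np.abs(q[...,1])<.06)&(q[...,0]>-.03)&(q[...,0]<.06)
for a,b in((.035,.05),(.05,.07),(.07,.11),(.11,.14)):
    m=reg&(z>a)&(z<b);r=q[m]
    print(a,b,len(r),r.min(0).round(4),r.max(0).round(4),np.median(r,0).round(4))
m=reg&(z>.118)&(z<.136);vv,uu=np.nonzero(m);r=q[m]
print('ring px',uu.min()+230,uu.max()+230,vv.min()+140,vv.max()+140)
x=np.c_[r[:,0],r[:,1],np.ones(len(r))];s=np.linalg.lstsq(x,r[:,2],rcond=None)[0];print('plane',s)
out=np.zeros((110,180),np.uint8);out[m]=255
b=np.hstack([cv2.resize(im[140:250,230:410],None,fx=4.3,fy=4.3,interpolation=cv2.INTER_CUBIC)]);mm=cv2.resize(out,None,fx=4.3,fy=4.3,interpolation=0)
b[mm>0]=(b[mm>0]*.6+np.array([100,0,0])).astype(np.uint8);cv2.imwrite('pics/c5.png',b[:,:,::-1]);print(b.shape)
E
```

```text
0.035 0.05 2731 [-0.0107 -0.0441  0.0351] [0.0097 0.0442 0.05  ] [ 0.002  -0.0003  0.0447]
0.05 0.07 204 [ 0.002  -0.0437  0.05  ] [0.0096 0.0434 0.0697] [ 0.0073 -0.0003  0.052 ]
0.07 0.11 279 [-0.0033 -0.0206  0.0702] [0.0026 0.0208 0.1097] [ 0.0014 -0.0082  0.0899]
0.11 0.14 552 [-0.002  -0.0186  0.1101] [0.0362 0.0179 0.1322] [ 0.0162 -0.0013  0.1285]
ring px 298 338 148 191
plane [0.05919738 0.0056485  0.12720441]
(473, 774, 3)
```

View pics/c5.png

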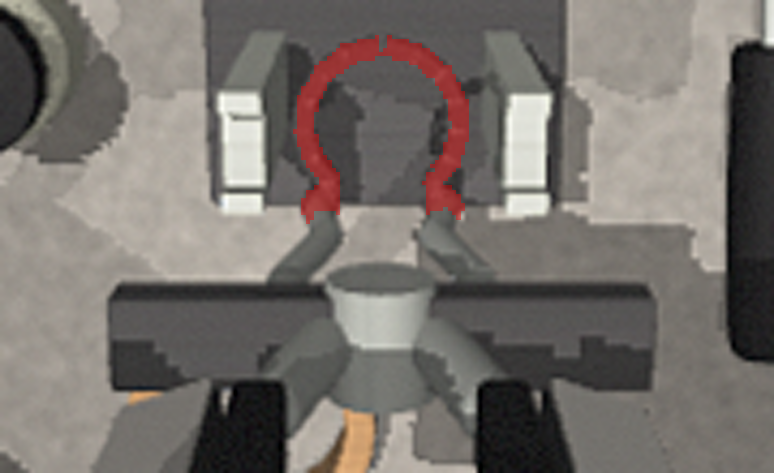

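>>> {"op": "servo_tool", "data": {"series": "1 0.3 -1 -1 0; 1 0.8 -3 -1 0; 1 1.5 -6 -1 0; 1 2.3 -9 -1 0; 1 3.1 -12 -1 0; 1 3.9 -15 -1 0; 1 4.6 -18 -1 0; 1 5.4 -21 -1 0; 1 6.2 -24 -1 0; 1 6.9 -27 -1 0; 1 7.7 -30 -1 0; 1 8.5 -33 -1 0; 1 9.3 -36 -1 0; 1 10 -39 -1 0; 1 10.8 -42 -1 0; 1 11.4 -44.5 -1 0; 1 11.8 -46 -1 0; 1 12.1 -47 -1 0; 1 12.1 -47 -1 0; 1 12.1 -47 -1 0"}}

```text
time: 17.4
tool_pos: [0.6149, 0.1319, 0.2905]
ee_rot: [3.141, 0.0, -0.045]
wrist_force: [-0.0, -0.1, -2.3]
width: 0.0415
```

```bash
cat > m.py <<'E'
from h import *
def ring(name):
    obs=[robot.get_obs() for _ in range(1)]
    o=obs[0];im,d,K,T=shot('wrist',name);P=cloud(K,T,d);Q=(P-o['tool_pos'])@rot(o)
    m=((np.abs(Q[...,1])<.025)&(Q[...,0]>-.005)&(Q[...,0]<.045)&(Q[...,2]>.117)&(Q[...,2]<.139)).astype(np.uint8)
    n,l,s,c=cv2.connectedComponentsWithStats(m);i=1+s[1:,4].argmax();r=Q[l==i]
    f=r[r[:,0]>r[:,0].max()-.026]
    A=np.c_[2*f[:,:2],np.ones(len(f))];c=np.linalg.lstsq(A,(f[:,:2]**2).sum(1),rcond=None)[0]
    R=np.sqrt(c[2]+c[:2]@c[:2]);z=np.median(f[:,2])
    ct=np.array([*c[:2],z+.0015]);w=o['tool_pos']+rot(o)@ct
    print(o['time'],'tcp',o['tool_pos'].round(4),o['ee_rot'].round(4),'F',o['wrist_force'].round(1),'w',o['width'].round(4))
    print('ring tool',ct.round(4),'R',R.round(4),'n',len(f),'ext',r.min(0).round(4),r.max(0).round(4),'world',w.round(4))
    # stub top
    g=np.linalg.norm(P[...,:2]-[.632,.1325],axis=2)<.016
    k=g&(P[...,2]>.08)&(P[...,2]<.094)
    if k.sum()>20:
        v,u=np.nonzero(k);e=P[k];print('stub px',k.sum(),u.min(),u.max(),v.min(),v.max(),'xy mid',((e.min(0)+e.max(0))/2).round(4),e.mean(0).round(4))
    return im,P
E
python3 - <<'E'
from m import *
im,P=ring('w6')
shot('top','t6');shot('scene','s6')
E
```

```text
Traceback (most recent call last):
  File "m.py", line 11, in ring
    print(o['time'],'tcp',o['tool_pos'].round(4),o['ee_rot'].round(4),'F',o['wrist_force'].round(1),'w',o['width'].round(4))
                                                                                                        ^^^^^^^^^^^^^^^^
AttributeError: 'float' object has no attribute 'round'
```

```bash
sed -i "s/o\['width'\].round(4)/round(o['width'],4)/" m.py
python3 - <<'E'
from m import *
im,P=ring('w6b')
a=shot('top','t6')[0];b,_,K,T=shot('scene','s6')
Ti=np.linalg.inv(T);p=np.array([.632,.1325,.12]);p=Ti[:3,:3]@p+Ti[:3,3];u,v=(K@p/p[2])[:2].astype(int);print(u,v)
c=cv2.resize(b[v-45:v+45,u-45:u+45],(396,396),interpolation=cv2.INTER_CUBIC)
e=cv2.resize(im[40:240,220:420],(396,396),interpolation=cv2.INTER_CUBIC)
cv2.imwrite('pics/c6.png',np.hstack([e,c])[:,:,::-1])
E
```

```text
17.45 tcp [0.6149 0.1312 0.2907] [ 3.1406e+00  1.0000e-04 -4.6400e-02] F [ 0.2 -0.1 -1.7] w 0.0418
ring tool [1.830e-02 1.000e-04 1.295e-01] R 0.0163 n 341 ext [-0.0016 -0.0184  0.1172] [0.0364 0.018  0.1315] world [0.6332 0.1301 0.1611]
stub px 205 306 324 144 163 xy mid [0.6329 0.1338 0.0839] [0.6326 0.1333 0.0848]
334 262
```

View pics/c6.png

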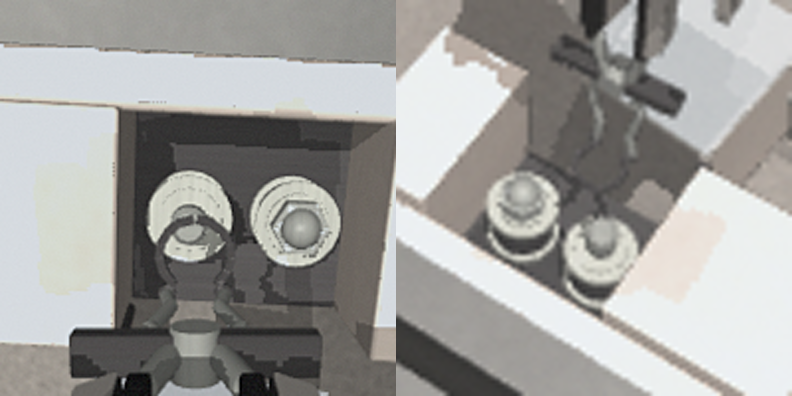

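>>> {"op": "servo_tool", "data": {"series": "1 0 -0.28 0 0; 1 0 -0.28 1 0; 1 0 -0.28 2 0; 1 0 -0.28 3 0; 1 0 -0.28 4 0; 1 0 -0.28 5 0; 1 0 -0.28 5.6 0; 1 0 -0.28 5.6 0; 1 0 -0.28 5.6 0; 1 0 -0.28 5.6 0; 1 0 -0.28 5.6 0"}}

```text
time: 18.52
tool_pos: [0.6156, 0.1352, 0.2355]
ee_rot: [-3.141, -0.002, -0.045]
wrist_force: [-0.7, -0.8, -2.5]
width: 0.0412
```

```bash
python3 - <<'E'
from m import *
im,P=ring('w7');im,P=ring('w7b')
a,_,Ka,Ta=shot('top','t7');b,_,K,T=shot('scene','s7')
def crop(i,K,T,h):
    Ti=np.linalg.inv(T);p=np.array([.632,.1325,.1]);p=Ti[:3,:3]@p+Ti[:3,3];u,v=(K@p/p[2])[:2].astype(int);print(u,v)
    return cv2.resize(i[v-h:v+h,u-h:u+h],(396,396),interpolation=cv2.INTER_CUBIC)
e=cv2.resize(im[100:220,260:380],(396,396),interpolation=cv2.INTER_CUBIC)
cv2.imwrite('pics/c7.png',np.hstack([e,crop(b,K,T,28)])[:,:,::-1])
E
```

```text
18.5167 tcp [0.6156 0.1352 0.2355] [-3.1413e+00 -1.9000e-03 -4.5100e-02] F [-0.7 -0.8 -2.5] w 0.0412
ring tool [1.830e-02 1.000e-04 1.295e-01] R 0.0163 n 342 ext [-0.0017 -0.0184  0.1174] [0.0363 0.018  0.1318] world [0.6341 0.1343 0.106 ]
stub px 393 308 330 153 174 xy mid [0.633  0.1337 0.0839] [0.6335 0.1336 0.0849]
18.5667 tcp [0.6155 0.1352 0.2355] [-3.1414e+00 -1.9000e-03 -4.5200e-02] F [-0.5  0.1 -3.3] w 0.0412
ring tool [1.830e-02 1.000e-04 1.296e-01] R 0.0163 n 343 ext [-0.0017 -0.0183  0.1171] [0.0364 0.018  0.1314] world [0.6341 0.1343 0.106 ]
stub px 391 308 330 153 174 xy mid [0.6331 0.1337 0.0842] [0.6334 0.1336 0.0849]
334 266
```

View pics/c7.png

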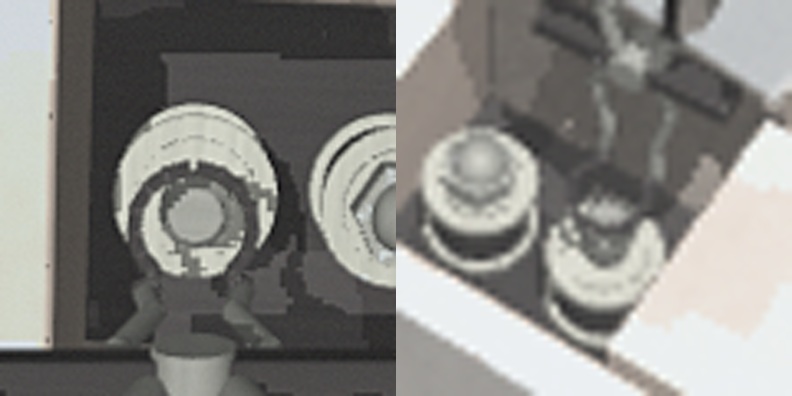

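>>> {"op": "servo_tool", "data": {"series": "1 -0.1 0.06 0 0; 1 -0.1 0.06 0.3 0; 1 -0.1 0.06 0.6 0; 1 -0.1 0.06 0.9 0; 1 -0.1 0.06 1.2 0; 1 -0.1 0.06 1.2 0; 1 -0.1 0.06 1.2 0; 1 -0.1 0.06 1.2 0; 1 -0.1 0.06 1.2 0; 1 -0.1 0.06 1.2 0"}}

```text
time: 19.55
tool_pos: [0.6142, 0.1346, 0.2228]
ee_rot: [3.142, -0.001, -0.045]
wrist_force: [-0.4, 0.6, -2.4]
width: 0.0412
```

```bash
python3 - <<'E'
from m import *
im,P=ring('w8')
g=np.linalg.norm(P[...,:2]-[.633,.1337],axis=2)<.006
print('top',np.median(P[g&(P[...,2]>.07)],0))
g=np.linalg.norm(P[...,:2]-[.633,.1337],axis=2)
k=(g>.0195)&(g<.026)&(P[...,2]<.07)&(P[...,2]>.04);print('pulley top (true .058)',np.median(P[k],0))
E
```

```text
19.55 tcp [0.6142 0.1346 0.2228] [ 3.1416e+00 -6.0000e-04 -4.5200e-02] F [-0.4  0.6 -2.4] w 0.0412
ring tool [1.840e-02 1.000e-04 1.295e-01] R 0.0163 n 341 ext [-0.0016 -0.0185  0.1171] [0.0363 0.0179 0.1314] world [0.6326 0.1336 0.0933]
stub px 440 303 334 151 180 xy mid [0.6347 0.1336 0.0871] [0.6334 0.1337 0.0853]
top [0.63627075 0.1337055  0.08680487]
pulley top (true .058) [0.64029426 0.13383817 0.05710957]
```

>>> {"op": "servo_tool", "data": {"series": "1 0.05 0 0.2 0; 1 0.05 0 0.4 0; 1 0.05 0 0.6 0; 1 0.05 0 0.8 0; 1 0.05 0 1 0; 1 0.05 0 1.2 0; 1 0.05 0 1.4 0; 1 0.05 0 1.6 0; 1 0.05 0 1.6 0; 1 0.05 0 1.6 0; 1 0.05 0 1.6 0; 1 0.05 0 1.6 0"}}

```text
time: 20.6
tool_pos: [0.6147, 0.1346, 0.2067]
ee_rot: [3.142, -0.0, -0.045]
wrist_force: [0.2, -0.5, -2.4]
width: 0.0416
```

```bash
python3 - <<'E'
from m import *
im,P=ring('w9')
k=(np.linalg.norm(P[...,:2]-[.633,.1337],axis=2)<.016)&(P[...,2]>.0825)&(P[...,2]<.092);e=P[k];v,u=np.nonzero(k);print(k.sum(),u.min(),u.max(),v.min(),v.max(),((e.min(0)+e.max(0))/2).round(4),e.mean(0).round(4))
E
```

```text
20.6 tcp [0.6147 0.1346 0.2067] [ 3.1416e+00 -4.0000e-04 -4.5200e-02] F [ 0.2 -0.5 -2.4] w 0.0416
ring tool [1.830e-02 1.000e-04 1.295e-01] R 0.0163 n 342 ext [-0.0016 -0.0185  0.1171] [0.0363 0.018  0.1324] world [0.6331 0.1336 0.0772]
stub px 468 304 337 154 180 xy mid [0.6341 0.1318 0.084 ] [0.6337 0.1335 0.0848]
413 307 330 158 180 [0.6329 0.1336 0.0851] [0.6333 0.1337 0.0853]
```

>>> {"op": "servo_tool", "data": {"series": "1 0 0 0.15 0; 1 0 0 0.3 0; 1 0 0 0.45 0; 1 0 0 0.6 0; 1 0 0 0.75 0; 1 0 0 0.9 0; 1 0 0 1.05 0; 1 0 0 1.2 0; 1 0 0 1.2 0; 1 0 0 1.2 0; 1 0 0 1.2 0; 1 0 0 1.2 0"}}

```text
time: 21.65
tool_pos: [0.6147, 0.1346, 0.1946]
ee_rot: [3.142, -0.0, -0.045]
wrist_force: [-0.3, -0.1, -2.1]
width: 0.0416
```

```bash
python3 - <<'E'
from m import *
im,P=ring('w10')
k=(np.linalg.norm(P[...,:2]-[.633,.1337],axis=2)<.016)&(P[...,2]>.0825)&(P[...,2]<.092);e=P[k];v,u=np.nonzero(k);print(k.sum(),u.min(),u.max(),v.min(),v.max(),((e.min(0)+e.max(0))/2).round(4),e.mean(0).round(4))
b,_,K,T=shot('scene','s10')
e=cv2.resize(im[100:240,250:390],(396,396),interpolation=cv2.INTER_CUBIC)
u,v=334,275;c=cv2.resize(b[v-40:v+40,u-40:u+40],(396,396),interpolation=cv2.INTER_CUBIC)
cv2.imwrite('pics/c10.png',np.hstack([e,c])[:,:,::-1])
q=(np.linalg.norm(P[...,:2]-[.633,.1337],axis=2));k=(q>.021)&(q<.0255)&(P[...,2]>.05)&(P[...,2]<.0605);print('pulley top z',np.median(P[k][:,2]),k.sum())
t,d,K,T=shot('top','t10');cc=cv2.resize(t[120:230,210:330],(720,660));
E
```

```text
21.65 tcp [0.6147 0.1346 0.1946] [ 3.1415e+00 -4.0000e-04 -4.5200e-02] F [-0.3 -0.1 -2.1] w 0.0416
ring tool [2.37e-02 1.00e-04 1.38e-01] R 0.0163 n 1099 ext [-0.005  -0.0248  0.1171] [0.0441 0.025  0.139 ] world [0.6385 0.1334 0.0567]
stub px 499 306 330 159 184 xy mid [0.6329 0.1339 0.0839] [0.6336 0.1337 0.0849]
446 306 330 160 184 [0.6329 0.1339 0.0851] [0.6334 0.1337 0.0853]
pulley top z 0.057073428213007704 653
```

View pics/c10.png

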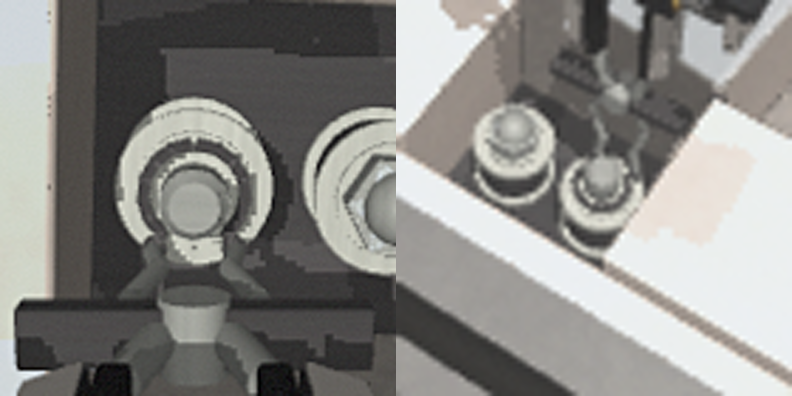

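>>> {"op": "servo_tool", "data": {"series": "1 0 0 0.06 0; 1 0 0 0.06 0; 1 0 0 0.06 0; 1 0 0 0.06 0; 1 0 0 0.06 0; 1 0 0 0.06 0"}}

```text
time: 22.3
tool_pos: [0.6146, 0.1345, 0.1939]
ee_rot: [3.142, -0.0, -0.045]
wrist_force: [-0.4, -0.3, -1.9]
width: 0.0412
```

```bash
python3 - <<'E'
from m import *
o=robot.get_obs();print(o['tool_pos'],o['wrist_force'],o['width'],abs(o['qvel']).max())
im,d,K,T=load('t10');P=cloud(K,T,d)
# door check: roof points (z~.117) in front of the bay
k=(abs(P[...,2]-.115)<.012)&(P[...,0]<.552)&(P[...,0]>.36)&(P[...,1]>.0)&(P[...,1]<.26);print('roof',k.sum(),P[k].min(0),P[k].max(0))
if abs(o['wrist_force'][2]+2.4)<2: robot.close_job();print('closed')
E
```

```text
[0.61462491 0.13454415 0.19385719] [-0.39693955 -0.2979659  -1.85241959] 0.041207484725323866 0.0005650053683208131
roof 281 [0.41999298 0.0619145  0.10661603] [0.55150102 0.23683737 0.126922  ]
the job is handed in; nothing more can be done
closed
```

The job is handed in at about 22 s: the door is open, and the squeezed pliers hold the spread ring around the bare stub's groove. The hand-in gives no verdict, so this rests on my own measurements.

- **Door:** I swung the guard by its handle to about 1.68 rad, measured in the wrist image right after releasing it. A rough count of points in the last top view still shows the roof in front of the bay.
- **Pliers:** The handles are squeezed to the stop, with a 41 mm opening. The ring measured about 37 mm outside after the lift, so it is fully spread.
- **Ring over the groove:** About 12 mm higher, the ring was within about 0.5 mm of the stub axis, and I only went straight down from there. It now sits at about 65 to 66 mm height, against 65 mm for the groove.
- **Contact and stillness:** The vertical wrist force is about −1.9 N, close to the pliers' weight, so there is no sign of contact with the stub or pulley. The arm is still.

**Checks that failed or disagreed:**
- The final ring fit picked up the pulley, so the last height comes from the earlier ring-to-tool offset plus the tool position.
- The camera reads the pulley and stub tops about 1 mm low, so the ring height is uncertain by about 1 mm.
- The ring appears tilted by about 0.04 to 0.06 rad, under the 0.12 limit.
- I did not re-measure the bystanders at the end.

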